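# Lock the battery hatch of the portion scale

### The arm

A 6-joint arm with a two-finger parallel gripper is mounted at the origin on the work surface. World frame = base frame: x ahead of the robot, y to its left, z up, the work surface at z = 0. Lengths are in mm, angles in rad, forces in N, time in s.
With the tool pointing down it reaches from about 425 to 950 mm from the base axis. Payload 3.5 kg.
Tool frame: the origin (TCP) lies at the very end of the fingers, on their centre line; the grasp point (between the pads) lies 19 mm behind it; z points along the fingers, y is the line along which they close (so a half turn about z gives the same grasp; the last joint's range is limited). The gripper opens to 85 mm and grips with 20 to 120 N. Pads are 22 mm wide; open, the fingers measure 114 mm over their backs; the gripper's body (76 mm by 85 mm) begins 54 mm behind the grasp point. The pads swing forward as they close: fully open they stand 13 mm farther back than shut.
Start: joints at [-1.287, 0.286, 1.577, -0, 1.279, -0.15], TCP at [283.738, -612.453, 231.325] pointing down, gripper open.
Joint ranges: [-2.77, 2.77], [-0.9, 2.22], [0.21, 2.48], [-1.53, 4.67], [0.24, 2.81], [-2.84, 2.84]. Speed limits (rad/s): [2.79, 2.79, 3.14, 3.14, 3.14, 3.14].

### API

Orientations are given as a rotation vector (axis times angle).
In Python, from rig import sense, camera, camera_info, hand_in gives the robot as it stands.
- The arm moves only by the shell command python3 -m crank 'ROWS' [FORCE]. ROWS is JSON, a list of rows, each a list of 5 numbers: the shift along the tool's x, y, z in units of 0.2 m (1.0 is 0.2 m), then the turn about the tool's z in units of 360 degrees (1.0 is 360 degrees), then the opening, from -1 (shut) to 1 (fully open). A call has exactly 10 rows; each row is the pose to reach, as a shift and turn from the pose commanded when the call began, along the tool's axes at that moment, turning the shorter way round; what a row does not reach only later rows make up. A row lasts 1/10 s, in which the tool goes at most 50 mm and 8.59 degrees, less where a joint would pass 70% of its speed; a pose out of reach is approached as far as the arm can. A call with a number of a shift or a turn outside -1 to 1 is refused whole. A call with a gripper value outside its range is refused whole. The fingers move at their own pace and stop on an object; FORCE is the grip in N (left out, the last holds). Time passes only in rows, so rows that repeat a pose let the fingers close, or fill a call up. It gives the time, the measured TCP pose, the force, the opening and the grip force at its end, in the units of the state.
- sense(): the state, without advancing time (a new reading comes with each control period).
- camera(name): name is "scene" or "top" or "wrist"; returns the picture (480x640x3 uint8, red, green, blue); there is no depth.
- camera_info(name): a dict with "intrinsics" (3x3 intrinsics, pixels), "extrinsics" (4x4, takes a point from camera to world coordinates); the wrist camera has in their place "mount" (4x4, takes a point from camera to tool coordinates, whose origin is the TCP and whose axes are the flange's). Camera axes: x right, y up, looking along -z (the intrinsics and any distortion apply to the point x, -y, -z); pixel columns grow to the right and rows downward; lengths in mm; the calibration is good to about 2 mm. A picture is of the moment at which its call begins: read the wrist's pose just before it. camera_info takes no time and is no camera call.
- hand_in(): hands the job in; it is judged then, once.
The state is a dict: "time_s": time; "joint_pos": joint angles; "dq": joint speeds; "joint_efforts": joint torques, N m; "eef_pos": TCP position; "orientation": TCP orientation; "force": force on the tool from outside, world axes, zero at the start; "torque": the same for the moment, N m; "grip_width": opening from 0.0 (shut) to 1.0 (fully open); "gripper_force": force on a finger pad.
Only numpy, scipy, OpenCV 4.12 (cv2) and the standard library are available. Lean on these libraries where they do the work, as an engineer would, in place of code of your own. Each camera call takes 0.05 s, during which the arm holds its last target. There are 200 camera calls.

### The job

The battery hatch of the kitchen scale is still unlocked. Take the block-handled, wide-bladed screwdriver out of its rack, set its blade in the slot of the hatch screw, press the screw down against its spring and, keeping it pressed down all the while, turn it clockwise (seen from above) as far as it will go. Then lift the driver off and hang it upright in the rack it came from.

Things in the scene. Friction and masses are not known exactly. Their poses are not given: they have to be found in the camera images.
- driver: Wide-bladed driver, 180 g, hung blade down in its rack (mm); black block handle (a useless driver in a like rack has a round one). Origin: middle of the blade tip; z up the driver, x along the blade width. Blade 24 (x) x 3.5 x 18 high; shank 12 thick; guard 46 across, underside 76 above tip; handle 34 (x) x 26 (y: grip this way), 82 to 167 above tip. Grip it 125-140 above tip, firmly (45 N).
- rack_hole (a point): Centre of the 30 mm square hole in the top plate of this driver's rack, on the plate's upper face, 90 mm above the table. The fixed steel rack is 80 x 90 mm, open front and back. The driver hangs with its shank through the hole, guard on the plate, tip 14 mm above the table; any yaw will do.
- slot (a point): Middle of the hatch screw's slot floor, 59 mm above the table; x (either way) along the slot, z up. Steel head 44 across, on the grey hatch of a white scale 220 x 240 x 58 mm, fixed. Slot runs right across, 12 wide, 8 deep, lips chamfered: the blade has 4 mm play each way across and some 20 deg before it bites. Sprung: sinks 6 mm at most, moves from 3 N, fully down at 9 N; turn 3-5 mm down.
- screw (a joint): Turn of the hatch screw, rad: 0 unlocked, growing clockwise seen from above to the stop at 0.95 (locked: slot in line with the two white marks on the hatch). It starts between 0 and 0.2, turns with about 0.1 N m of friction and stays where it is left.
Not all that is in view belongs to the job. What is shaped like the driver but white or yellow is not meant.

How it is judged (in metres and radians):
On the way:
1. the driver's blade is in the slot and holds the screw down, turned to within 0.2 rad of its stop (value of joint screw above 0.75 rad and height (world z) of slot below 0.0575 m and distance between driver and slot below 0.015 m), for 0.1 s.
At the end, for the whole second after the job is handed in: The screw is turned to within 0.2 rad of its stop (above 0.75) and up again (within 1.5 mm), and the driver hangs at rest in its rack, its tip within 20 mm of the hole's axis and 6 to 22 mm above the table, tilted less than 0.2 rad (value of joint screw above 0.75 rad and height (world z) of slot above 0.0575 m and horizontal distance between driver and rack_hole below 0.02 m and height (world z) of driver between 0.006 and 0.022 m and angle between driver's own z axis and vertical below 0.2 rad and linear speed of driver below 0.03 m/s); the robot touches nothing.
It fails at once if the screw is up (less than 1 mm down) while part-way through its turn (0.35 to 0.7 rad) (value of joint screw between 0.35 and 0.7 rad and height (world z) of slot above 0.058 m).
It also fails if it takes over 64 s, if anything falls off the work surface, if the arm or the gripper's body presses on something with over 40 N, if the wrist force passes 120 N, or if a joint passes its speed limit or range.

## Working session

There is one attempt and no reset: what is moved stays moved. The work goes in short steps, Python scripts to look and compute and a shell command to move; the robot and the scene stay as the last step left them, time stands still between calls to the robot, and variables do not carry over. Pictures are saved under pics/ and viewed, at most 12 in all, crops included, and the job is handed in when it is done.

```bash
mkdir -p pics
cat > h.py <<'E'
import numpy as np, cv2
from scipy.spatial.transform import Rotation as R
from rig import sense, camera, camera_info
def save(name,fn):
    s=sense(); im=camera(name); cv2.imwrite('pics/'+fn,im[:,:,::-1]); return s,im
def T(name,s=None):
    ci=camera_info(name)
    if 'extrinsics' in ci: return np.array(ci['intrinsics']),np.array(ci['extrinsics'])
    W=np.eye(4); W[:3,:3]=R.from_rotvec(s['orientation']).as_matrix(); W[:3,3]=s['eef_pos']
    return np.array(ci['intrinsics']),W@np.array(ci['mount'])
def px(name,u,v,z,s=None):
    K,E=T(name,s); d=np.linalg.inv(K)@[u,v,1]; d=E[:3,:3]@[d[0],-d[1],-d[2]]
    o=E[:3,3]; return o+d*(z-o[2])/d[2]
def tool(s,dv):
    return R.from_rotvec(s['orientation']).inv().apply(dv)/200
E
python3 - <<'E'
from h import *
save('top','top1.png'); s,_=save('scene','scene1.png')
for n in('top','scene','wrist'): print(camera_info(n))
print(s)
E
```

```text
{'intrinsics': array([[508.87288563,   0.        , 328.40162635],
       [  0.        , 508.87288563, 242.08673784],
       [  0.        ,   0.        ,   1.        ]]), 'extrinsics': array([[ 1.27636573e-02,  9.97485798e-01, -6.97077586e-02,
         4.64069409e+02],
       [-9.99785957e-01,  1.38661386e-02,  1.53548336e-02,
         5.99404506e+01],
       [ 1.62828059e-02,  6.94968543e-02,  9.97449276e-01,
         1.01032094e+03],
       [ 0.00000000e+00,  0.00000000e+00,  0.00000000e+00,
         1.00000000e+00]])}
{'intrinsics': array([[460.80937148,   0.        , 324.91594405],
       [  0.        , 460.80937148, 245.2806616 ],
       [  0.        ,   0.        ,   1.        ]]), 'extrinsics': array([[ 7.18331088e-01, -5.98999554e-01,  3.53836097e-01,
         8.53949551e+02],
       [ 6.95648710e-01,  6.24696815e-01, -3.54720681e-01,
        -2.80530153e+02],
       [-8.56275296e-03,  5.00952517e-01,  8.65432409e-01,
         9.05764980e+02],
       [ 0.00000000e+00,  0.00000000e+00,  0.00000000e+00,
         1.00000000e+00]])}
{'intrinsics': array([[427.97416024,   0.       
[... 466 characters left out ...]
00]])}
{'time_s': 0.05, 'joint_pos': array([-1.28699196e+00,  2.87205599e-01,  1.57816642e+00, -1.42570746e-05,
        1.27859553e+00, -1.50018194e-01]), 'dq': array([-0.00030216,  0.00160093, -0.00251276, -0.00034797,  0.0015078 ,
       -0.00115354]), 'joint_efforts': array([ 2.95335703e-04, -4.07558727e+01, -2.93924654e+01, -1.59971746e-04,
        3.65502252e-03, -6.32259685e-07]), 'eef_pos': array([ 283.55896434, -611.8327434 ,  229.92627864]), 'orientation': array([-3.06566065e+00, -6.75612256e-01,  2.70543044e-04]), 'force': array([ 0.02026618,  0.42524638, -0.04315583]), 'torque': array([ 0.04846786,  0.00512624, -0.00086848]), 'gripper_force': 0.0, 'grip_width': 0.9980145004554736}
```

View pics/top1.png

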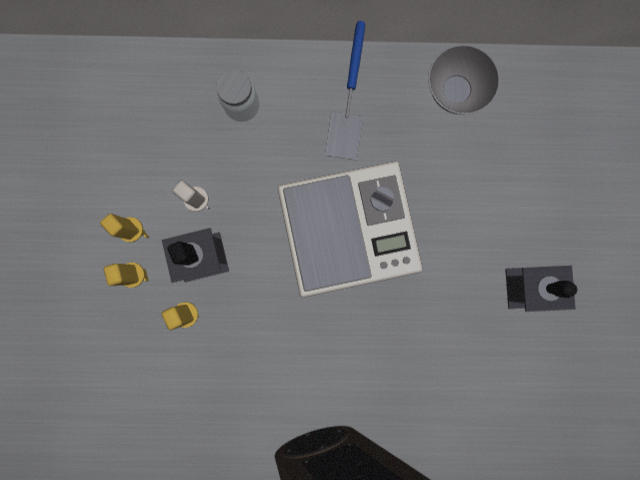

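View pics/scene1.png

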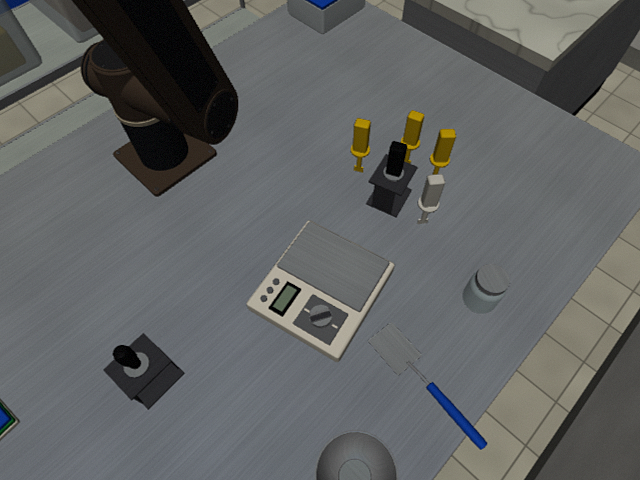

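The block-handled driver is at about top (183,253), in the left rack, and the round-handled one is at (560,290). The hatch screw is at about (382,199). I'll enlarge both places.

Run:
```python
from h import *
a=cv2.imread('pics/top1.png')
c1=cv2.resize(a[175:335,95:255],(560,560),interpolation=cv2.INTER_CUBIC)  #3.5x
c2=cv2.resize(a[170:230,355:410],None,fx=4.36,fy=4.36,interpolation=cv2.INTER_CUBIC)
o=np.zeros((560,800,3),np.uint8); o[:,:560]=c1; o[:c2.shape[0],560:560+c2.shape[1]]=c2[:,:240]
cv2.imwrite('pics/crop1.png',o)
```

```text
(no output)
```

View pics/crop1.png

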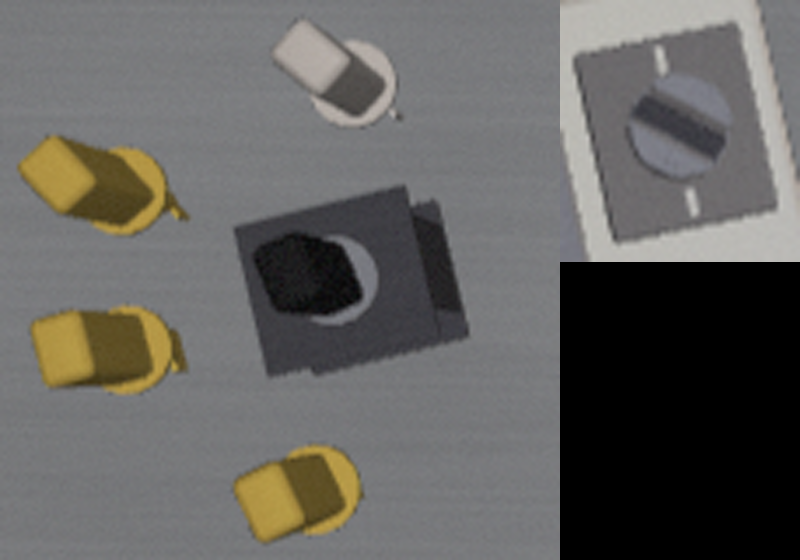

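Run:
```python
from h import *
s=sense()
f=lambda c,z:px('top',95+c[0]/3.5,175+c[1]/3.5,z)
g=lambda c,z:px('top',355+(c[0]-560)/4.36,170+c[1]/4.36,z)
print('guard',f((335,280),96)); r=[f(c,90) for c in((235,228),(407,187),(440,338),(268,376))]; print('rack',np.mean(r,0),np.array(r))
for c in((353,83),(125,350),(122,190),(315,490)): print('nb',f(c,90))
print('screw',g((680,127),67)); d=g((722,148),60)-g((640,108),60); print(np.degrees(np.arctan2(d[1],d[0])))
d=g((692,203),60)-g((660,60),60); print(np.degrees(np.arctan2(d[1],d[0])))
print(tool(s,np.array(f((337,281),93)-s['eef_pos'])), R.from_rotvec(s['orientation']).as_matrix())
```

```text
guard [501.36843467 292.07723427  96.        ]
rack [500.59422094 292.24133569  90.        ] [[527.73242263 345.76477327  90.        ]
 [550.21639036 258.04842784  90.        ]
 [472.50517569 238.9048677   90.        ]
 [451.92289507 326.24727396  90.        ]]
nb [603.99956136 287.52182371  90.        ]
nb [464.2822573  399.62504547  90.        ]
nb [546.56339264 404.42285111  90.        ]
nb [394.21504599 300.3894455   90.        ]
screw [612.04210457 -54.91120936  67.        ]
-115.3836024318521
-167.12377598420233
[ 2.88544919 -3.64154558  0.69397011] [[ 9.07371406e-01  4.20329355e-01 -6.03402278e-04]
 [ 4.20329670e-01 -9.07369137e-01  2.05367963e-03]
 [ 3.15713230e-04 -2.11707805e-03 -9.99997709e-01]]
```

```bash
python3 -m crank '[[1,-0.9,-0.35,0,1],[1,-0.9,-0.35,0,1],[1,-0.9,-0.35,0,1],[1,-0.9,-0.35,0,1],[1,-0.9,-0.35,0,1],[1,-0.9,-0.35,0,1],[1,-0.9,-0.35,0,1],[1,-0.9,-0.35,0,1],[1,-0.9,-0.35,0,1],[1,-0.9,-0.35,0,1]]'
python3 -m crank '[[1,-0.9,0,0,1],[1,-0.9,0,0,1],[1,-0.9,0,0,1],[1,-0.9,0,0,1],[1,-0.9,0,0,1],[1,-0.9,0,0,1],[1,-0.9,0,0,1],[1,-0.9,0,0,1],[1,-0.9,0,0,1],[1,-0.9,0,0,1]]'
python3 -m crank '[[0.5,-0.9,0,0,0.5],[0.5,-0.9,0,0,0.5],[0.5,-0.9,0,0,0.5],[0.5,-0.9,0,0,0.5],[0.5,-0.9,0,0,0.5],[0.5,-0.9,0,0,0.5],[0.5,-0.9,0,0,0.5],[0.5,-0.9,0,0,0.5],[0.5,-0.9,0,0,0.5],[0.5,-0.9,0,0,0.5]]'
python3 -m crank '[[0.38,-0.94,0,0,0.5],[0.38,-0.94,0,0,0.5],[0.38,-0.94,0,0,0.5],[0.38,-0.94,0,0,0.5],[0.38,-0.94,0,0,0.5],[0.38,-0.94,0,0,0.5],[0.38,-0.94,0,0,0.5],[0.38,-0.94,0,0,0.5],[0.38,-0.94,0,0,0.5],[0.38,-0.94,0,0,0.5]]'
python3 - <<'E'
from h import *
s,im=save('wrist','w1.png'); print(s)
b=np.clip(im.astype(float)[:,:,::-1]*2.2+25,0,255).astype(np.uint8); cv2.imwrite('pics/w1b.png',b)
import pickle; pickle.dump(s,open('s1.pkl','wb'))
E
```

```text
time_s: 1.1
eef_pos: [388.9, -365.9, 300.4]
orientation: [-3.067, -0.673, 0.001]
force: [0.8, 0.3, 0.6]
grip_width: 1.001
gripper_force: 0.0
time_s: 2.1
eef_pos: [495.0, -119.1, 301.2]
orientation: [-3.069, -0.672, 0.001]
force: [0.4, -1.1, -0.1]
grip_width: 0.998
gripper_force: 0.0
time_s: 3.1
eef_pos: [510.6, 86.6, 301.3]
orientation: [3.069, 0.673, 0.0]
force: [-0.7, -0.1, 0.2]
grip_width: 0.752
gripper_force: 0.0
time_s: 4.1
eef_pos: [500.7, 289.3, 301.5]
orientation: [3.069, 0.674, 0.0]
force: [-0.6, 0.7, -0.2]
grip_width: 0.75
gripper_force: 0.0
{'time_s': 4.1, 'joint_pos': array([ 3.48492931e-01,  2.70192168e-02,  1.74097384e+00, -7.11224438e-05,
        1.37338874e+00,  1.48715890e+00]), 'dq': array([ 0.00772053,  0.00511951, -0.00325448, -0.00020264, -0.00193927,
        0.00040488]), 'joint_efforts': array([-5.48955984e-03, -3.11731696e+01, -3.00876868e+01, -1.87679120e-05,
       -4.07366156e-05, -6.04345751e-04]), 'eef_pos': array([500.71293016, 289.25447019, 301.47268301]), 'orientation': array([3.06850114e+00, 6.73532182e-01, 3.42770700e-04]), 'force': array([-0.57383669,  0.70521667, -0.2031754 ]), 'torque': array([-0.01495858, -0.0406881 , -0.002469  ]), 'gripper_force': 0.0, 'grip_width': 0.7495690823449772}
```

View pics/w1b.png

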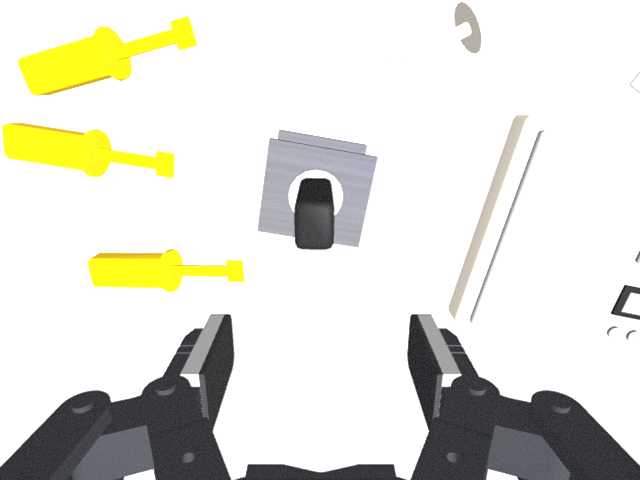

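The handle sits at (315,213), hanging in the rack, with its narrow side across the image and so along the closing line. I need its yaw, so I'll stretch the dark tones.

Run:
```python
from h import *
a=cv2.imread('pics/w1.png')[130:270,250:390].astype(float)
b=cv2.resize(np.clip(a*5,0,255).astype(np.uint8),(560,560),interpolation=cv2.INTER_CUBIC); cv2.imwrite('pics/c2.png',b)
```

```text
(no output)
```

View pics/c2.png

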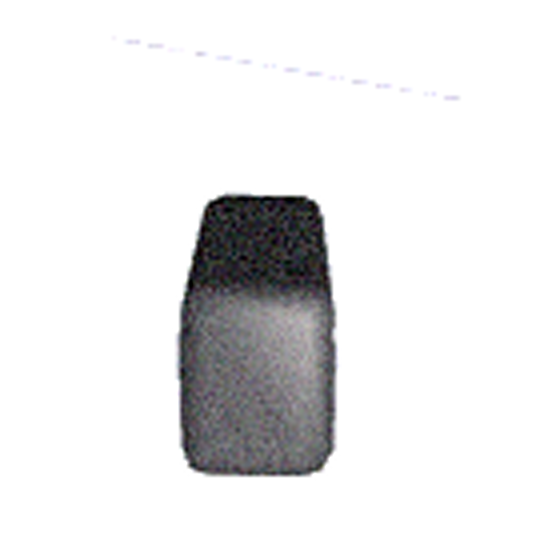

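Run:
```python
from h import *; import pickle
s=pickle.load(open('s1.pkl','rb'))
p=px('wrist',314.5,226,181,s); print(p, tool(s,p-s['eef_pos']))
p=px('wrist',315.5,196,96,s); print(p) 
print(tool(s,np.array([0,0,127.-s['eef_pos'][2]])))
```

```text
[501.47109459 293.85241341 181.        ] [ 0.0129478  -0.01934107  0.60236439]
[501.10506366 293.92559097  96.        ]
[-1.78215838e-04 -7.59959634e-05  8.72363394e-01]
```

```bash
python3 -m crank '[[0.013,-0.019,0,0,0.5],[0.013,-0.019,0.2,0,0.5],[0.013,-0.019,0.4,0,0.5],[0.013,-0.019,0.55,0,0.5],[0.013,-0.019,0.7,0,0.5],[0.013,-0.019,0.8,0,0.5],[0.013,-0.019,0.87,0,0.5],[0.013,-0.019,0.87,0,0.5],[0.013,-0.019,0.87,0,0.5],[0.013,-0.019,0.87,0,0.5]]' 45
python3 -m crank '[[0,0,0,0,-1],[0,0,0,0,-1],[0,0,0,0,-1],[0,0,0,0,-1],[0,0,0,0,-1],[0,0,0,0,-1],[0,0,0,0,-1],[0,0,0,0,-1],[0,0,0,0,-1],[0,0,0,0,-1]]' 45
```

```text
time_s: 5.15
eef_pos: [502.3, 295.3, 129.2]
orientation: [-3.067, -0.676, -0.005]
force: [-0.5, 0.1, 0.1]
grip_width: 0.752
gripper_force: 0.0
time_s: 6.15
eef_pos: [501.6, 294.9, 128.2]
orientation: [-3.068, -0.676, -0.002]
force: [0.3, 0.1, 5.7]
grip_width: 0.294
gripper_force: 46.3
```

```bash
python3 -m crank '[[0,0,-0.05,0,-1],[0,0,-0.12,0,-1],[0,0,-0.2,0,-1],[0,0,-0.28,0,-1],[0,0,-0.36,0,-1],[0,0,-0.44,0,-1],[0,0,-0.52,0,-1],[0,0,-0.6,0,-1],[0,0,-0.6,0,-1],[0,0,-0.6,0,-1]]'
python3 -m crank '[[-0.005,0.05,0,0,-1],[-0.02,0.15,0,0,-1],[-0.03,0.25,0,0,-1],[-0.05,0.36,0,0,-1],[-0.06,0.47,0,0,-1],[-0.075,0.58,0,0,-1],[-0.09,0.69,0,0,-1],[-0.1,0.8,0,0,-1],[-0.11,0.87,0,0,-1],[-0.117,0.91,0,0,-1]]'
python3 -m crank '[[-0.005,0.05,0,-0.01,-1],[-0.02,0.15,0,-0.02,-1],[-0.03,0.25,0,-0.04,-1],[-0.05,0.36,0,-0.06,-1],[-0.06,0.47,0,-0.08,-1],[-0.075,0.58,0,-0.1,-1],[-0.09,0.69,0,-0.11,-1],[-0.1,0.8,0,-0.11,-1],[-0.11,0.87,0,-0.11,-1],[-0.117,0.91,0,-0.11,-1]]'
python3 -m crank '[[0,0,0,0,-1],[0,0,0.05,0,-1],[0,0,0.1,0,-1],[0,0,0.15,0,-1],[0,0,0.2,0,-1],[0,0,0.2,0,-1],[0,0,0.2,0,-1],[0,0,0.2,0,-1],[0,0,0.2,0,-1],[0,0,0.2,0,-1]]'
python3 - <<'E'
from h import *; import pickle
s,im=save('wrist','w3.png'); pickle.dump(s,open('s3.pkl','wb')); print(s['eef_pos'],s['orientation'],s['joint_pos'])
b=np.clip(im.astype(float)[:,:,::-1]*1.5,0,255).astype(np.uint8); cv2.imwrite('pics/w3b.png',b)
E
```

```text
time_s: 7.15
eef_pos: [501.2, 294.8, 247.7]
orientation: [-3.068, -0.676, -0.001]
force: [0.2, 0.5, -1.9]
grip_width: 0.298
gripper_force: 45.4
time_s: 8.15
eef_pos: [556.3, 118.3, 246.3]
orientation: [-3.068, -0.674, 0.003]
force: [-0.2, -0.7, -1.3]
grip_width: 0.298
gripper_force: 45.3
time_s: 9.15
eef_pos: [611.7, -55.9, 246.9]
orientation: [-2.657, -1.674, 0.001]
force: [0.1, 0.2, -2.5]
grip_width: 0.297
gripper_force: 45.2
time_s: 10.15
eef_pos: [612.0, -55.3, 208.0]
orientation: [2.657, 1.675, 0.001]
force: [-0.7, -0.4, -1.8]
grip_width: 0.298
gripper_force: 45.2
[611.98026888 -55.27949727 207.9716402 ] [2.65692740e+00 1.67491474e+00 1.16604251e-03] [-2.55036327e-01  1.73890910e-01  1.75386345e+00 -3.03412955e-06
  1.21274978e+00  1.90821601e-01]
```

View pics/w3b.png

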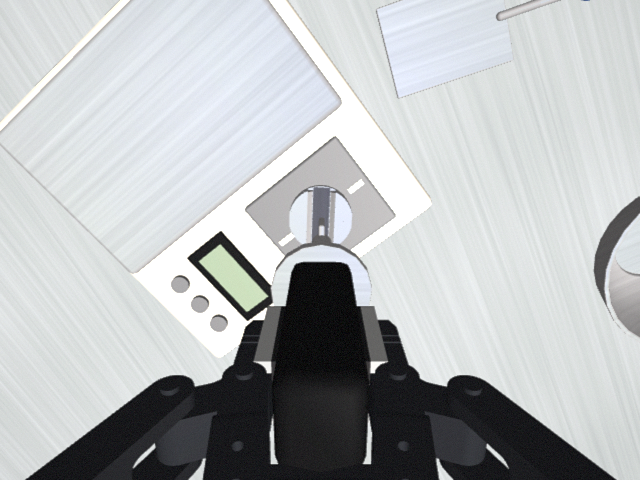

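The driver is held straight, and the slot at about (320,215) runs vertically in the image, in line with the blade. I'll enlarge it for the offset.

Run:
```python
from h import *
a=cv2.imread('pics/w3.png')[175:265,270:370]
cv2.imwrite('pics/c4.png',cv2.resize(np.clip(a*1.3,0,255).astype(np.uint8),None,fx=6,fy=6,interpolation=cv2.INTER_CUBIC))
```

```text
(no output)
```

View pics/c4.png

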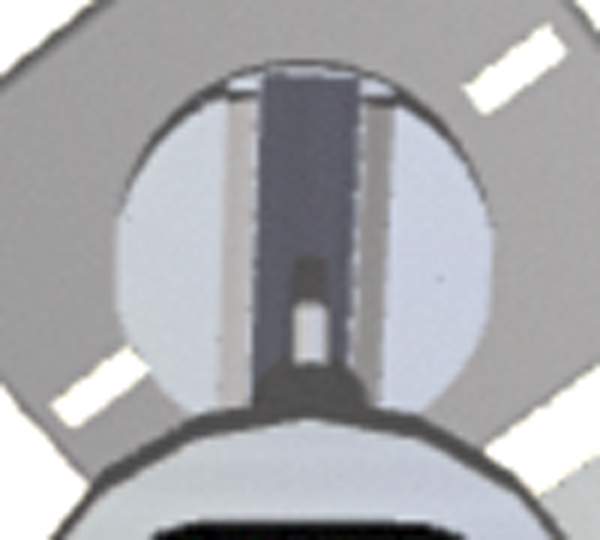

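Run:
```python
from h import *; import pickle
s=pickle.load(open('s3.pkl','rb')); q=lambda u,v,z: tool(s,px('wrist',270+u/6,175+v/6,z,s)-s['eef_pos'])*200
for u,v,z in((115,250,67),(493,250,67),(305,64,67),(309,85,59),(300,350,59),(311,330,100),(311,300,100)): print(u,v,q(u,v,z).round(1))
```

```text
115 250 [  3.  -21.5 140.9]
493 250 [  3.1  21.8 141. ]
305 64 [ 24.7   0.2 141. ]
309 85 [ 20.6   0.7 149. ]
300 350 [-11.6  -0.3 149. ]
311 330 [  4.    0.8 108. ]
311 300 [  7.2   0.8 108. ]
```

```bash
python3 -m crank '[[0.013,0,0,0.005,-1],[0.013,0,0.03,0.005,-1],[0.013,0,0.06,0.005,-1],[0.013,0,0.08,0.005,-1],[0.013,0,0.1,0.005,-1],[0.013,0,0.12,0.005,-1],[0.013,0,0.14,0.005,-1],[0.013,0,0.155,0.005,-1],[0.013,0,0.16,0.005,-1],[0.013,0,0.16,0.005,-1]]'
python3 -m crank '[[0,0,0.01,0,-1],[0,0,0.015,0,-1],[0,0,0.02,0,-1],[0,0,0.025,0,-1],[0,0,0.03,0,-1],[0,0,0.035,0,-1],[0,0,0.035,0,-1],[0,0,0.035,0,-1],[0,0,0.035,0,-1],[0,0,0.035,0,-1]]'
```

```text
time_s: 11.2
eef_pos: [612.8, -52.8, 175.2]
orientation: [-2.683, -1.633, 0.0]
force: [0.4, 1.2, -2.7]
grip_width: 0.299
gripper_force: 45.3
time_s: 12.2
eef_pos: [613.1, -52.9, 168.7]
orientation: [2.683, 1.633, 0.001]
force: [-1.3, 0.3, 4.2]
grip_width: 0.298
gripper_force: 46.2
```

```bash
python3 -m crank '[[0,0,0.003,0.01,-1],[0,0,0.003,0.025,-1],[0,0,0.003,0.04,-1],[0,0,0.003,0.055,-1],[0,0,0.003,0.07,-1],[0,0,0.003,0.085,-1],[0,0,0.003,0.1,-1],[0,0,0.003,0.115,-1],[0,0,0.003,0.13,-1],[0,0,0.003,0.13,-1]]'
python3 -c "from h import *; s=sense(); print(s['torque'],s['force'],s['joint_efforts'])"
python3 -m crank '[[0,0,0,0.005,-1],[0,0,0,0.012,-1],[0,0,0,0.02,-1],[0,0,0,0.027,-1],[0,0,0,0.034,-1],[0,0,0,0.04,-1],[0,0,0,0.045,-1],[0,0,0,0.05,-1],[0,0,0,0.05,-1],[0,0,0,0.05,-1]]'
python3 - <<'E'
from h import *
s,im=save('wrist','w5.png'); print(s['torque'],s['force'],s['joint_efforts'])
a=cv2.imread('pics/w5.png')[130:290,220:420]
cv2.imwrite('pics/c5.png',cv2.resize(np.clip(a*1.4,0,255).astype(np.uint8),None,fx=3.7,fy=3.7,interpolation=cv2.INTER_CUBIC))
E
```

```text
time_s: 13.2
eef_pos: [613.7, -53.1, 168.5]
orientation: [3.11, 0.434, 0.004]
force: [0.0, -0.2, 4.2]
grip_width: 0.299
gripper_force: 46.2
[-0.0117445  -0.1373955   0.01874224] [ 0.01487096 -0.16306692  4.21857393] [-4.41904971e-02 -3.31950259e+01 -2.49192202e+01 -7.46460515e-03
  1.67494314e-01  3.08935549e-01]
time_s: 14.2
eef_pos: [613.8, -53.4, 168.4]
orientation: [3.14, -0.056, 0.005]
force: [2.3, -2.4, 4.8]
grip_width: 0.299
gripper_force: 46.1
[-0.405672   -0.49387025  0.07966494] [ 2.28751792 -2.36580559  4.8243304 ] [  0.66425079 -32.92739153 -23.99892569   0.33986762   0.70509017
   0.08603614]
```

View pics/c5.png

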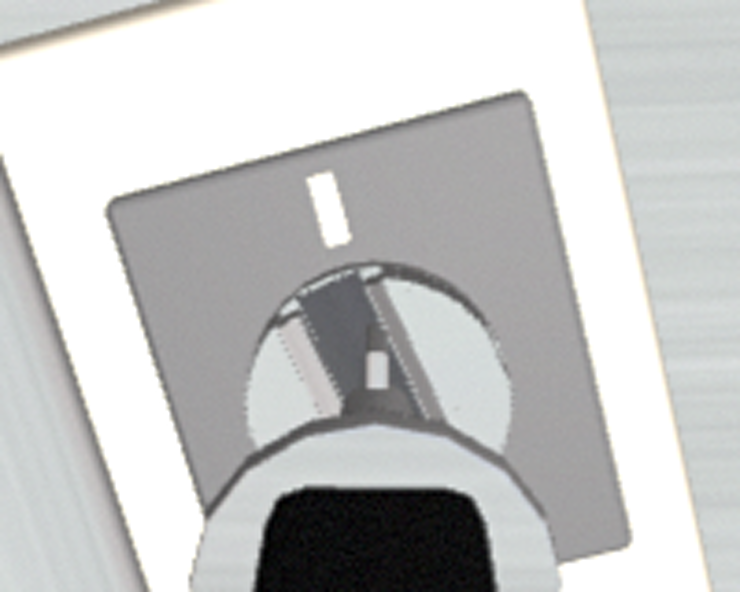

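The slot is about 9° short of the white mark, with the blade biting. I'll turn a little further, back off within the play, and lift.

```bash
python3 -m crank '[[0,0,0,0.004,-1],[0,0,0,0.008,-1],[0,0,0,0.012,-1],[0,0,0,0.016,-1],[0,0,0,0.02,-1],[0,0,0,0.024,-1],[0,0,0,0.027,-1],[0,0,0,0.027,-1],[0,0,0,0.027,-1],[0,0,0,0.027,-1]]'
python3 - <<'E'
from h import *
s,im=save('wrist','w6.png'); print(s['torque'],s['force'],s['joint_efforts'])
a=cv2.imread('pics/w6.png')[130:290,220:420]
cv2.imwrite('pics/c6.png',cv2.resize(np.clip(a*1.4,0,255).astype(np.uint8),None,fx=3.7,fy=3.7,interpolation=cv2.INTER_CUBIC))
E
```

```text
time_s: 15.25
eef_pos: [613.6, -53.5, 168.2]
orientation: [3.123, -0.326, 0.004]
force: [3.7, -2.3, 5.4]
grip_width: 0.298
gripper_force: 46.0
[-0.87408947 -0.91191236  0.10224704] [ 3.69051124 -2.32150984  5.40133701] [  1.52624913 -32.48318911 -22.79589593   0.71149779   1.34633739
   0.09323857]
```

View pics/c6.png

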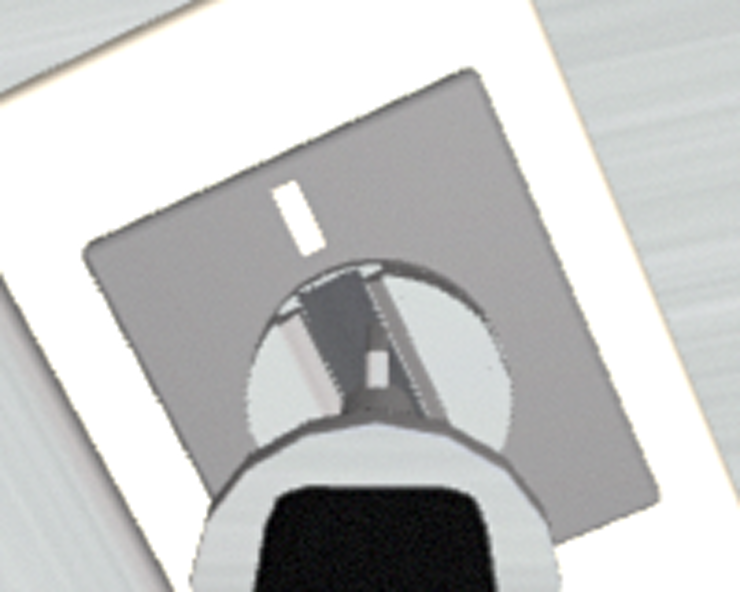

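```bash
python3 -m crank '[[0,0,0,-0.015,-1],[0,0,0,-0.03,-1],[0,0,0,-0.045,-1],[0,0,0,-0.05,-1],[0,0,-0.02,-0.05,-1],[0,0,-0.06,-0.05,-1],[0,0,-0.15,-0.05,-1],[0,0,-0.25,-0.05,-1],[0,0,-0.35,-0.05,-1],[0,0,-0.42,-0.05,-1]]'
python3 -m crank '[[-0.01,-0.05,0,0,-1],[-0.03,-0.15,0,0,-1],[-0.05,-0.25,0,0,-1],[-0.07,-0.35,0,0,-1],[-0.09,-0.45,0,0,-1],[-0.12,-0.56,0,0,-1],[-0.14,-0.67,0,0,-1],[-0.16,-0.77,0,0,-1],[-0.175,-0.85,0,0,-1],[-0.186,-0.895,0,0,-1]]'
python3 -c "from h import *; save('top','top7.png')"
python3 -m crank '[[-0.01,-0.05,0,-0.01,-1],[-0.03,-0.15,0,-0.02,-1],[-0.05,-0.25,0,-0.03,-1],[-0.07,-0.35,0,-0.04,-1],[-0.09,-0.45,0,-0.052,-1],[-0.12,-0.56,0,-0.052,-1],[-0.14,-0.67,0,-0.052,-1],[-0.16,-0.77,0,-0.052,-1],[-0.175,-0.85,0,-0.052,-1],[-0.186,-0.895,0,-0.052,-1]]'
python3 - <<'E'
from h import *; import pickle
s,im=save('wrist','w8.png'); print(s['eef_pos'],s['orientation'])
pickle.dump(s,open('s8.pkl','wb'))
o=np.zeros((480,800,3),np.uint8)
o[:,:440]=np.clip(im[:,100:540,::-1]*1.8,0,255)
a=cv2.imread('pics/top7.png')[170:230,355:410]
o[:390,440:]=np.clip(cv2.resize(a,(360,390),interpolation=cv2.INTER_CUBIC)*1.5,0,255)
cv2.imwrite('pics/c8.png',o)
E
```

```text
time_s: 16.3
eef_pos: [611.3, -52.1, 250.8]
orientation: [-3.135, -0.167, 0.008]
force: [0.2, -0.1, -2.4]
grip_width: 0.301
gripper_force: 45.4
time_s: 17.3
eef_pos: [555.0, 123.3, 250.2]
orientation: [-3.136, -0.171, 0.005]
force: [0.0, -0.6, -1.6]
grip_width: 0.297
gripper_force: 45.4
time_s: 18.35
eef_pos: [500.2, 296.0, 251.4]
orientation: [3.068, 0.677, -0.001]
force: [0.0, -0.2, -2.1]
grip_width: 0.298
gripper_force: 45.4
[500.175432   295.97395409 251.39911037] [ 3.06762039e+00  6.76897554e-01 -8.85091530e-04]
```

View pics/c8.png

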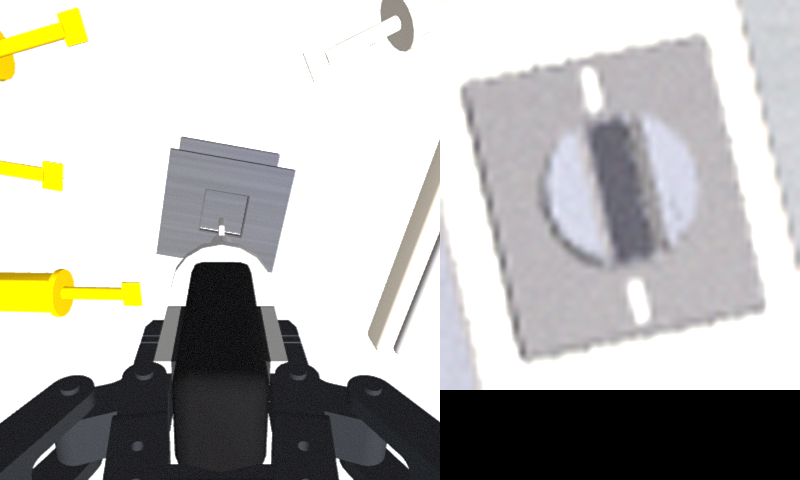

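The slot is now in line with the marks, so the screw is locked. The hole is centred at about wrist pixel (324,212), with the blade just below it at (322,230).

Run:
```python
from h import *; import pickle
s=pickle.load(open('s8.pkl','rb'))
p=px('wrist',324.3,212,90,s); print(p, tool(s,p-s['eef_pos'])*200)
p=px('wrist',322,232,137,s); print('blade edge',tool(s,p-s['eef_pos'])*200)
```

```text
[501.86787665 293.64172306  90.        ] [  0.64882121   2.81942936 161.39890442]
blade edge [  0.5180267    0.93539314 114.39887445]
```

```bash
python3 -m crank '[[0.003,0.01,0,0,-1],[0.003,0.01,0.08,0,-1],[0.003,0.01,0.16,0,-1],[0.003,0.01,0.21,0,-1],[0.003,0.01,0.25,0,-1],[0.003,0.01,0.29,0,-1],[0.003,0.01,0.32,0,-1],[0.003,0.01,0.35,0,-1],[0.003,0.01,0.35,0,-1],[0.003,0.01,0.35,0,-1]]'
python3 -m crank '[[0,0,0.03,0,-1],[0,0,0.07,0,-1],[0,0,0.11,0,-1],[0,0,0.15,0,-1],[0,0,0.19,0,-1],[0,0,0.22,0,-1],[0,0,0.24,0,-1],[0,0,0.255,0,-1],[0,0,0.26,0,-1],[0,0,0.26,0,-1]]'
```

```text
time_s: 19.4
eef_pos: [502.1, 293.7, 182.0]
orientation: [-3.068, -0.676, -0.001]
force: [0.6, 0.6, -1.3]
grip_width: 0.303
gripper_force: 45.3
time_s: 20.4
eef_pos: [502.1, 293.6, 129.8]
orientation: [-3.068, -0.676, -0.0]
force: [0.9, -0.0, -2.2]
grip_width: 0.298
gripper_force: 45.3
```

```bash
python3 -m crank '[[0,0,0.004,0,-1],[0,0,0.007,0,-1],[0,0,0.007,0,-1],[0,0,0.007,0,-0.3],[0,0,0.007,0,-0.2],[0,0,0.007,0,0],[0,0,0.007,0,0.3],[0,0,0.007,0,0.5],[0,0,0.007,0,0.5],[0,0,0.007,0,0.5]]'
python3 -m crank '[[0,0,0,0,0.5],[0,0,0,0,0.5],[0,0,-0.1,0,0.5],[0,0,-0.25,0,0.5],[0,0,-0.4,0,0.5],[0,0,-0.55,0,0.5],[0,0,-0.7,0,0.5],[0,0,-0.85,0,0.5],[0,0,-0.85,0,0.5],[0,0,-0.85,0,0.5]]'
python3 - <<'E'
from h import *
s,im=save('wrist','w9.png'); cv2.imwrite('pics/w9b.png',np.clip(im.astype(float)[:,:,::-1]*1.8,0,255).astype(np.uint8))
E
```

```text
time_s: 21.4
eef_pos: [502.0, 293.6, 128.4]
orientation: [-3.068, -0.676, -0.0]
force: [1.1, 0.4, -0.0]
grip_width: 0.754
gripper_force: 0.0
time_s: 22.4
eef_pos: [502.2, 293.7, 299.0]
orientation: [-3.068, -0.676, -0.003]
force: [-0.7, 0.4, -0.8]
grip_width: 0.75
gripper_force: 0.0
```

View pics/w9b.png

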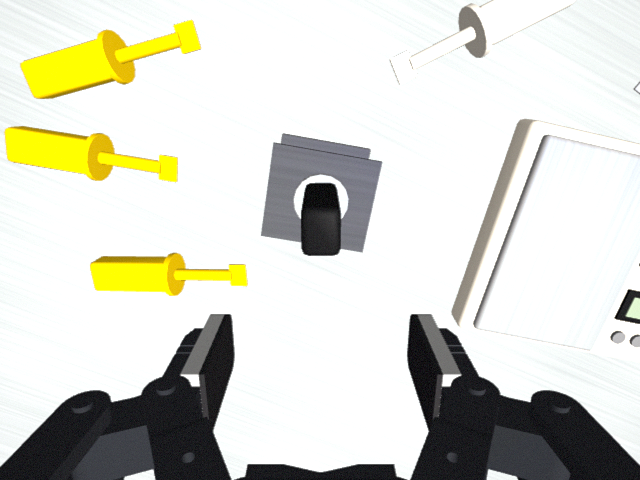

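The driver hangs upright in its rack at about (320,215) with the guard on the plate, and the gripper is clear.

```bash
python3 -c "from rig import hand_in; print(hand_in())"
```

```text
the job is handed in; nothing more can be done
None
```

I turned the hatch screw to its stop (slot in line with the white marks), hung the driver upright back in its own rack, and handed the job in at about 22 s; no verdict came back.

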